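# Height check: flip-top canister under the bridge bar

### The job

Check that the flip-top canister fits under the low bridge bar: put it down square in front of the bar, lid-hinge end first, then slide it along the counter under the bar, so that the bar pushes its sprung lid down, until it comes up against the rubber stop behind. The stop is clamped at an unknown depth, so find it by feel: lean on it lightly for about half a second (around 6 N) and never press the canister against the stop or the bridge with more than 13 N. Leave the canister standing there under the bar with its lid held down, and do not tip it or disturb the other things on the counter.

Things in the scene. Friction and masses are not known exactly. Their poses are not given: they have to be found in the camera images.
- canister: White plastic box canister with a grey band, body 110 mm long (its x) x 64 mm wide (y) x 52 mm tall, loose, 0.3 to 0.6 kg. Origin at the centre of its underside, z up; +x points to the lid-hinge end, which goes under the bar first. Flat sides to grip across the 64 mm. Its sprung flip-top lid is 8 mm thick: 60 mm tall in all when shut, about 90 mm at the -x end when sprung up.
- lid (a joint): Angle of the sprung lid about its hinge at the canister's +x end, rad: 0 shut, 0.28 sprung fully up (its stop). A weak spring (about 0.05 N m) always lifts it; the -x edge of the lid rises. It has no catch: under the bar it stays at about 0.04 to 0.13. Its drag on the bar can nose a canister up that is pushed low down and jam it: push 35 to 50 mm above the counter.
- canister_hinge (a point): Middle of the lid's hinge line: 52 mm from the canister's origin along its +x, 52 mm above the underside.
- bridge: Fixed steel bridge: a round bar 14 mm thick across the lane (along its y), its underside 64 mm and its top 78 mm above the counter, on two square posts 80 mm tall, with 96 mm free between them. Origin on the counter midway under the bar, z up; the canister is to be pushed along its +x, its centre line on the bridge's x axis. The counter itself is the floor of the lane, with no rails.
- backstop: Steel block fixed behind the bridge, 36 mm tall, from 120 to 170 mm along +x; same origin and axes as the bridge. A rod stands out of it towards the bar, with a black rubber stop pad (56 mm wide, 6 to 42 mm above the counter) that the canister's +x end meets. The pad gives 1 mm per 3 N, at most 12 mm, and springs back. Drag under the canister (2 to 4 N, more if pressed down) comes on top at the hand.
- pad_zone (a point): Not the pad itself: a fixed point 60 mm beyond the bar's centre line, in the lane's middle, 24 mm up. The face of the stop pad is clamped somewhere within 22 mm of it along the lane, different each time, so the canister's origin ends about 17 mm before to 32 mm beyond the bar's centre line.
- jar: Bystander, to be left alone: clear screw-top jar, 68 mm across, 85 mm tall; origin at the underside.
- basin: Bystander, to be left alone: empty grey plastic basin, 320 x 260 mm, 120 mm deep; origin at the underside.
- spoon: Bystander, to be left alone: wooden spoon, 280 mm long, lying flat; origin at the underside.
- scraper: Bystander, to be left alone: scraper with a flat head, 250 mm long, lying flat; origin at the underside.
- scrub_brush: Bystander, to be left alone: wooden scrub brush, 120 x 50 x 36 mm; origin at the underside.
- soap_dish: Bystander, to be left alone: soap dish with a bar of soap, 120 x 85 mm, 26 mm tall; origin at the underside.
- tumbler: Bystander, to be left alone: plastic tumbler, 72 mm across, 100 mm tall; origin at the underside.
Things that resemble listed ones, but are neither listed nor needed, are in the scene too. Leave any orange or purple look-alike of the canister alone.

How it is judged:
On the way, in this order (a step that is already met when the one before it is completed fails the run):
1. the canister stands on the counter square in front of the bar, hinge end towards it (x of canister in the frame of bridge between -0.14 and -0.05 m and y of canister in the frame of bridge between -0.02 and 0.02 m and angle between the x axis of canister and the x axis of bridge, either way round below 0.2 rad and x of canister_hinge in the frame of bridge above -0.1 m and height (world z) of canister below 0.004 m and angle between canister's own z axis and vertical below 0.05 rad), for 0.2 s.
2. the canister is under the bar, lid pushed down, and leans on the stop with more than 2 N (x of canister in the frame of bridge between -0.026 and 0.038 m and y of canister in the frame of bridge between -0.02 and 0.02 m and angle between the x axis of canister and the x axis of bridge, either way round below 0.15 rad and x of canister_hinge in the frame of bridge above 0.02 m and value of joint lid below 0.17 rad and contact force between canister and backstop above 2 N), for 0.3 s.
At the end, for the whole second after the job is handed in: The canister stands upright and still on the counter under the bar, hinge end towards the stop, its origin from 26 mm before to 38 mm beyond the bar's centre line, within 20 mm of the lane's middle and 0.15 rad of its direction, its lid held down by the bar below 0.17 rad (x of canister in the frame of bridge between -0.026 and 0.038 m and y of canister in the frame of bridge between -0.02 and 0.02 m and angle between the x axis of canister and the x axis of bridge, either way round below 0.15 rad and x of canister_hinge in the frame of bridge above 0.02 m and value of joint lid below 0.17 rad and height (world z) of canister below 0.004 m and angle between canister's own z axis and vertical below 0.05 rad and linear speed of canister below 0.01 m/s); the robot touches nothing.
It fails at once if the canister is pressed against the bridge, its bar or its stop with more than 13 N (contact force between canister and bridge above 13 N).
It fails at once if the canister is tipped by more than 0.4 rad (angle between canister's own z axis and vertical above 0.4 rad).
It fails at once if another thing on the counter is moved by more than 25 mm (distance of any of jar, basin, spoon, scraper, scrub_brush, soap_dish, tumbler from where it was at the start of the episode above 0.025 m).
It also fails if it takes over 72 s, if anything falls off the work surface, if the arm or the gripper's body presses on something with over 40 N, if the wrist force passes 120 N, or if a joint passes its speed limit or range.

### The arm

A 7-joint arm with a two-finger parallel gripper is mounted at the origin on the work surface. World frame = base frame: x ahead of the robot, y to its left, z up, the work surface at z = 0. Lengths are in m, angles in rad, forces in N, time in s.
With the tool pointing down it reaches from about 0.4 to 0.85 m from the base axis. Payload 10.4 kg.
Tool frame: the origin (TCP) lies at the very end of the fingers, on their centre line; the grasp point (between the pads) lies manip.grasp_offset behind it (manip.grasp_offset is the distance from the TCP to the grasp point, in m); z points along the fingers, x is the direction in which the jaws open and shut, and the axes are right-handed (so a half turn about z gives the same grasp; the last joint's range is limited). The gripper opens to 85 mm and grips with 20 to 120 N. Pads are 22 mm wide; open, the fingers measure 114 mm over their backs; the gripper's body (76 mm by 85 mm) begins 54 mm behind the grasp point. The pads swing forward as they close: fully open they stand 13 mm farther back than shut.
Start: joints at [1.141, 0.332, -0.065, 1.46, 0.022, 1.35, -0.088], TCP at [0.247, -0.574, 0.231] pointing down, gripper open.
Joint ranges: [-2.6, 2.6], [-0.5, 2.12], [-1.47, 1.34], [0.16, 2.42], [-1.27, 4.41], [0.06, 2.06], [-2.6, 2.6]. Speed limits (rad/s): [2.22, 2.22, 2.79, 2.79, 3.14, 3.14, 3.14].

### API

Orientations are given as a unit quaternion [x, y, z, w].
In Python, from workcell import manip gives the robot as it stands.
- The arm moves only by the shell command python3 -m crank 'ROWS' [FORCE]. ROWS is JSON, a list that holds one entry, the list of rows, each a list of 7 numbers: the shift along the world's x, y, z in units of 60 mm (1.0 is 60 mm), then the turn, a rotation vector about the world's x, y, z in units of 5 degrees (1.0 is 5 degrees), then the finger opening in mm, from 0 to 85.4. A call has 1 to 8 rows; each row shifts and turns the commanded pose from where the row before left it; what a row does not reach is not made up. A row lasts 1/8 s, in which the tool goes at most 62.5 mm and 10.7 degrees, less where a joint would pass 70% of its speed; a pose out of reach is approached as far as the arm can. A call is refused whole if a number of a shift passes 1 or a number of a turn 1, either way. A call with a gripper value outside its range is refused whole. The fingers move at their own pace and stop on an object; FORCE is the grip in N (left out, the last holds). Time passes only in rows, so rows that do not move let the fingers close. It gives the time, the measured TCP pose, the force and the opening at its end, in the units of the state.
- manip.get_obs(): the state, without advancing time (a new reading comes with each control period).
- manip.camera(name): name is "side" or "top"; returns (picture, depth): 420x560x3 uint8, blue, green, red; 420x560 float32, m along the optical axis (not along the pixel's ray), 0 where there is no reading.
- manip.get_calibration(name): a dict with "fx", "fy", "cx", "cy" (pixels), "k1" (the pictures are not rectified: a ray, as slopes to the right and down, at radius r is drawn at 1 + k1 r^2 times it, then the intrinsics apply), "rvec" (rotation vector, rad) and "tvec" (3), from world to camera coordinates, as OpenCV has them. Camera axes: x right, y down, z forward; pixel columns grow to the right and rows downward; lengths in m; the calibration is good to about 2 mm. A picture is of the moment at which its call begins. get_calibration takes no time and is no camera call.
- manip.hand_in(): hands the job in, once; it reports no verdict.
The state is a dict: "clock": time; "joint_pos": joint angles; "joint_velocities": joint speeds; "tau": joint torques, N m; "position": TCP position; "ee_rot": TCP orientation; "ft_force": force on the tool from outside, world axes, zero at the start; "torque": the same for the moment, N m; "grip_width": opening from 0.0 (shut) to 1.0 (fully open).
Only numpy, scipy, OpenCV 4.12 (cv2) and the standard library are available. Lean on these libraries where they do the work, as an engineer would, in place of code of your own. Each camera call takes 0.05 s, during which the arm holds its last target.

## Working session

There is one attempt and no reset: what is moved stays moved. The work goes in short steps, Python scripts to look and compute and a shell command to move; the robot and the scene stay as the last step left them, time stands still between calls to the robot, and variables do not carry over. Pictures are saved under pics/ and viewed, and the job is handed in when it is done.

```bash
mkdir -p pics; ls; python3 - <<'E'
from workcell import manip
import cv2, numpy as np
o=manip.get_obs(); print({k:np.round(v,3).tolist() if not isinstance(v,float) else v for k,v in o.items()}, manip.grasp_offset)
for n in("top","side"):
    p,d=manip.camera(n); cv2.imwrite(f"pics/{n}0.png",p); np.save(f"{n}0.npy",d); print(n,manip.get_calibration(n))
E
```

```text
pics
{'clock': 0.0, 'joint_pos': [1.141, 0.333, -0.065, 1.461, 0.022, 1.35, -0.089], 'joint_velocities': [0.001, -0.001, 0.001, 0.001, 0.0, 0.0, -0.001], 'tau': [-0.0, -62.543, 0.049, -39.161, 0.016, 0.01, -0.0], 'position': [0.247, -0.574, 0.23], 'ee_rot': [0.835, -0.55, -0.001, -0.0], 'ft_force': [0.113, 0.695, 0.685], 'torque': [0.042, 0.03, -0.007], 'grip_width': 1.0021847488771338} 0.0187
top {'fx': 461.94968324407887, 'fy': 461.94968324407887, 'cx': 278.2700319535532, 'cy': 206.41742230772732, 'k1': -0.10760211835872921, 'rvec': array([ 2.08892041, -2.13259751,  0.19548935]), 'tvec': array([0.0217309 , 0.50843952, 1.46500879])}
side {'fx': 497.9494442287414, 'fy': 497.9494442287414, 'cx': 274.70280154298183, 'cy': 210.71660576892342, 'k1': -0.0761519914151156, 'rvec': array([ 0.81284741, -2.60254139,  1.08450211]), 'tvec': array([0.44448908, 0.2362809 , 1.59231156])}
```

View pics/top0.png

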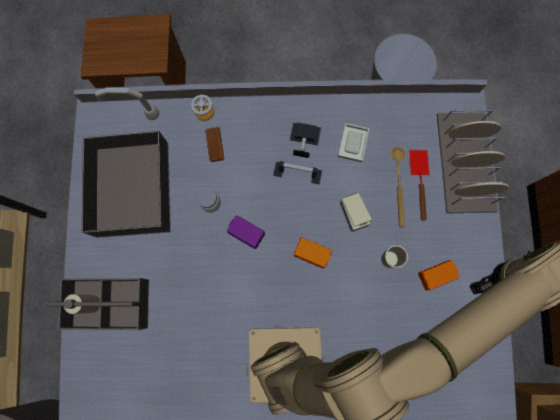

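View pics/side0.png

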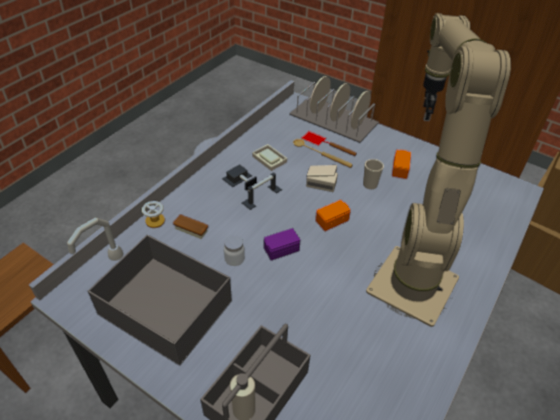

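Candidates, in top-view pixels: the white box at (356,211), purple look-alike at (246,232), and orange ones at (313,252) and (440,275). The soap dish at (353,142) is also pale. By the description the canister is the white one at (356,211). The bridge is at (298,172) and the block at (305,133). I'll check with a close crop.

```bash
cat > h.py <<'E'
import numpy as np, cv2
from workcell import manip
def cloud(name,depth):
    c=manip.get_calibration(name); K=np.array([[c['fx'],0,c['cx']],[0,c['fy'],c['cy']],[0,0,1]]); D=np.array([c['k1'],0,0,0])
    h,w=depth.shape; uv=np.stack(np.meshgrid(np.arange(w),np.arange(h)),-1).reshape(-1,1,2).astype(np.float64)
    n=cv2.undistortPoints(uv,K,D).reshape(h,w,2)
    P=np.dstack([n*depth[...,None],depth]); R=cv2.Rodrigues(np.array(c['rvec'],float))[0]
    W=(P-np.array(c['tvec']))@R; W[depth<=0]=np.nan
    return W
def proj(name,X):
    c=manip.get_calibration(name); K=np.array([[c['fx'],0,c['cx']],[0,c['fy'],c['cy']],[0,0,1]]); D=np.array([c['k1'],0,0,0])
    return cv2.projectPoints(np.array(X,float).reshape(-1,1,3),np.array(c['rvec']),np.array(c['tvec']),K,D)[0].reshape(-1,2)
E
python3 - <<'E'
from h import *
p=cv2.imread('pics/top0.png'); s=cv2.imread('pics/side0.png')
a=cv2.resize(p[110:240,260:390],(600,600),interpolation=cv2.INTER_CUBIC)
b=cv2.resize(s[140:230,220:360],(800,514),interpolation=cv2.INTER_CUBIC)
cv2.imwrite('pics/ct.png',a); cv2.imwrite('pics/cs.png',b)
W=cloud('top',np.load('top0.npy'))
for n,(y0,y1,x0,x1) in dict(can=(188,234,336,376),bridge=(155,188,268,328),stop=(118,160,285,325)).items():
    Q=W[y0:y1,x0:x1].reshape(-1,3); Q=Q[np.isfinite(Q).all(1)]
    t=Q[Q[:,2]>0.025]; print(n,len(t),t.min(0).round(3),t.max(0).round(3),np.nanmedian(Q[:,2]))
    if len(t)>10:
        r=cv2.minAreaRect((t[:,:2]*1000).astype(np.float32)); print(r, cv2.boxPoints(r).round())
E
```

```text
can 712 [ 0.427 -0.284  0.025] [ 0.547 -0.197  0.096] 0.0038718567952196825
((487.9924621582031, -240.6717529296875), (113.1310806274414, 62.463783264160156), 19.28219985961914) [[ 424. -230.]
 [ 445. -289.]
 [ 552. -251.]
 [ 531. -193.]]
bridge 217 [ 0.614 -0.118  0.025] [0.691 0.006 0.085] 0.0012193202287503358
((659.4730224609375, -61.69751739501953), (127.49974822998047, 68.55071258544922), 77.77967071533203) [[ 612. -117.]
 [ 679. -131.]
 [ 706.   -7.]
 [ 639.    8.]]
stop 416 [ 0.687 -0.124  0.025] [ 0.809 -0.042  0.051] 0.0028869319493719
((746.3005981445312, -80.91018676757812), (69.84297943115234, 115.06324005126953), 77.58539581298828) [[ 683. -103.]
 [ 795. -127.]
 [ 810.  -59.]
 [ 698.  -34.]]
```

View pics/ct.png

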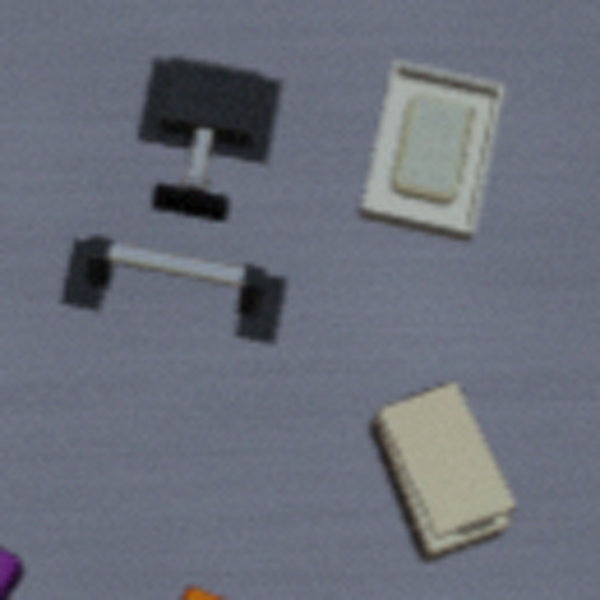

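View pics/cs.png

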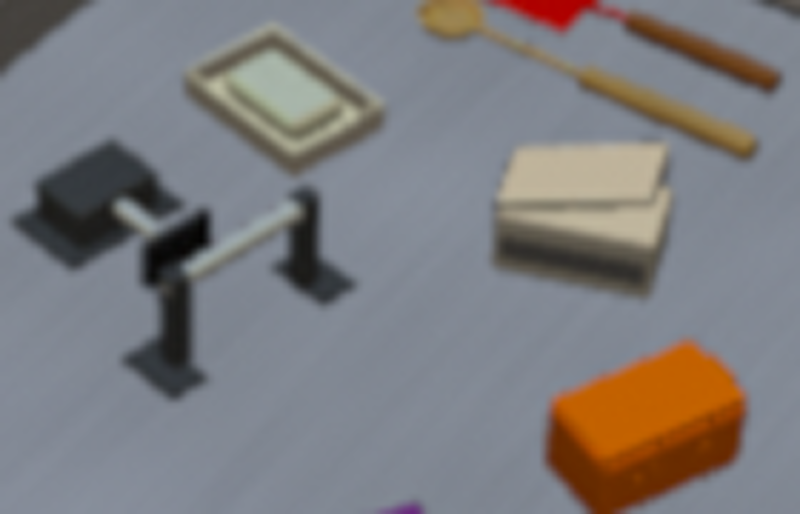

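The crops show the white box with a grey band at top-crop (445,470). Its lid is sprung up at the lower (near-robot) end, so the hinge is at the far end. Next I'll fit the poses.

```bash
python3 - <<'E'
from h import *
T=cloud('top',np.load('top0.npy')); S=cloud('side',np.load('side0.npy'))
for nm,W in(('top',T),('side',S)):
    Q=W.reshape(-1,3); Q=Q[np.isfinite(Q).all(1)]
    def box(a,b,c,d,e,f): return Q[(Q[:,0]>a)&(Q[:,0]<b)&(Q[:,1]>c)&(Q[:,1]<d)&(Q[:,2]>e)&(Q[:,2]<f)]
    c=box(.40,.57,-.31,-.18,.02,.12)
    r=cv2.minAreaRect((c[:,:2]*1000).astype(np.float32)); print(nm,'can',r)
    yaw=-np.deg2rad(0)
    t=box(.40,.57,-.31,-.18,.055,.12)
    print(' lid plane', np.linalg.lstsq(np.c_[t[:,:2]-[.488,-.24],np.ones(len(t))],t[:,2],rcond=None)[0])
    print(' lid rect',cv2.minAreaRect((t[:,:2]*1000).astype(np.float32)), cv2.boxPoints(cv2.minAreaRect((t[:,:2]*1000).astype(np.float32))).round())
    b=box(.60,.72,-.15,.03,.055,.1)
    vx=cv2.fitLine((b[:,:2]*1000).astype(np.float32),cv2.DIST_HUBER,0,.01,.01).ravel(); print(' bar',len(b),vx,b.min(0),b.max(0))
    print(' rect',cv2.minAreaRect((b[:,:2]*1000).astype(np.float32)))
    k=box(.70,.84,-.15,-.02,.028,.045)
    print(' block',cv2.minAreaRect((k[:,:2]*1000).astype(np.float32)))
    tab=Q[(Q[:,0]>.4)&(Q[:,0]<.6)&(Q[:,1]>-.15)&(Q[:,1]<0)]; print(' table z',np.median(tab[:,2]))
E
```

```text
top can ((487.9924621582031, -240.6717529296875), (113.1310806274414, 62.463783264160156), 19.28219985961914)
 lid plane [-0.23837809 -0.0870029   0.07414986]
 lid rect ((487.98040771484375, -242.025390625), (110.76691436767578, 59.92662048339844), 18.660127639770508) [[ 426. -231.]
 [ 445. -288.]
 [ 550. -253.]
 [ 531. -196.]]
 bar 184 [ 2.1339634e-01  9.7696573e-01  6.3324048e+02 -5.5721214e+01] [ 0.61439329 -0.11817875  0.05560389] [0.65453762 0.00614948 0.08541563]
 rect ((634.2745971679688, -56.2409553527832), (127.51590728759766, 15.827319145202637), 77.50335693359375)
 block ((749.0393676757812, -81.51307678222656), (69.84297943115234, 109.45455932617188), 77.58539581298828)
 table z 0.00013798627180552922
side can ((486.21533203125, -236.94473266601562), (112.73599243164062, 74.0817642211914), 18.550559997558594)
 lid plane [-0.19760472 -0.12239625  0.07261307]
 lid rect ((486.3782958984375, -239.44537353515625), (110.10562896728516, 69.24464416503906), 18.545085906982422) [[ 423. -224.]
 [ 445. -290.]
 [ 550. -255.]
 [ 528. -189.]]
 bar 152 [ 2.0687003e-01  9.7836846e-01  6.3130695e+02 -4.9197365e+01] [ 0.61137589 -0.11518762  0.05564427] [0.65495837 0.01232782 0.08708373]
 rect ((632.4258422851562, -51.6678466796875), (131.19937133789062, 19.894838333129883), 76.83473205566406)
 block ((749.0025024414062, -77.98113250732422), (73.96837615966797, 109.89876556396484), 78.91809844970703)
 table z -0.0002914250026353613
```

Canister: origin about (0.487, -0.240), hinge direction yaw +18.8°. Bridge: origin about (0.633, -0.055), yaw -12.2°. The block axis agrees with that. I'll move above the canister and align the jaws at -71°.

```bash
python3 -m crank '[[[0.5,0.7,0,0,0,-0.11,85],[0.5,0.7,0,0,0,-0.11,85],[0.5,0.7,0,0,0,-0.11,85],[0.5,0.7,0,0,0,-0.11,85],[0.5,0.7,0,0,0,-0.11,85],[0.5,0.7,0,0,0,-0.11,85],[0.5,0.7,0,0,0,-0.11,85],[0.5,0.66,0,0,0,-0.11,85]]]' 40
```

```text
clock: 1.1
position: [0.4879, -0.2388, 0.2312]
ee_rot: [0.814, -0.581, -0.0, 0.0]
ft_force: [-0.8, -0.2, 0.6]
grip_width: 0.993
```

```bash
cat > st.py <<'E'
from h import *
from scipy.spatial.transform import Rotation as R
o=manip.get_obs(); M=R.from_quat(o['ee_rot']).as_matrix()
print('t',round(o['clock'],2),'p',np.round(o['position'],4),'jawyaw',round(np.degrees(np.arctan2(M[1,0],M[0,0])),1),'tilt',round(np.degrees(np.arccos(-M[2,2])),2),'F',np.round(o['ft_force'],2),'q7',round(o['joint_pos'][6],2),'g',round(o['grip_width'],3))
e=np.array([.9774,-.2113]); d=np.array(o['position'][:2])-[.633,-.055]; print('bridge xy',np.round([d@e,d@[.2113,.9774]],4),'Falong',round(np.array(o['ft_force'][:2])@e,2))
E
python3 st.py
```

```text
t 1.1 p [ 0.4879 -0.2388  0.2312] jawyaw -71.1 tilt 0.02 F [-0.81 -0.22  0.58] q7 -0.92 g 0.993
bridge xy [-0.103  -0.2103] Falong -0.75
```

```bash
python3 -m crank '[[[0,0,-0.7,0,0,0,85],[0,0,-0.7,0,0,0,85],[0,0,-0.6,0,0,0,85],[0,0,0,0,0,0,85]]]'; python3 - <<'E'
from h import *
p,d=manip.camera('side'); u=proj('side',[.487,-.24,.05])[0].astype(int); print(u)
a=p[u[1]-55:u[1]+55,u[0]-70:u[0]+70]; cv2.imwrite('pics/s1.png',cv2.resize(a,(760,597),interpolation=cv2.INTER_CUBIC))
E
```

```text
clock: 1.6
position: [0.4854, -0.2396, 0.1088]
ee_rot: [0.814, -0.581, -0.003, 0.0]
ft_force: [0.0, -1.3, 0.5]
grip_width: 0.992
[321 174]
```

View pics/s1.png

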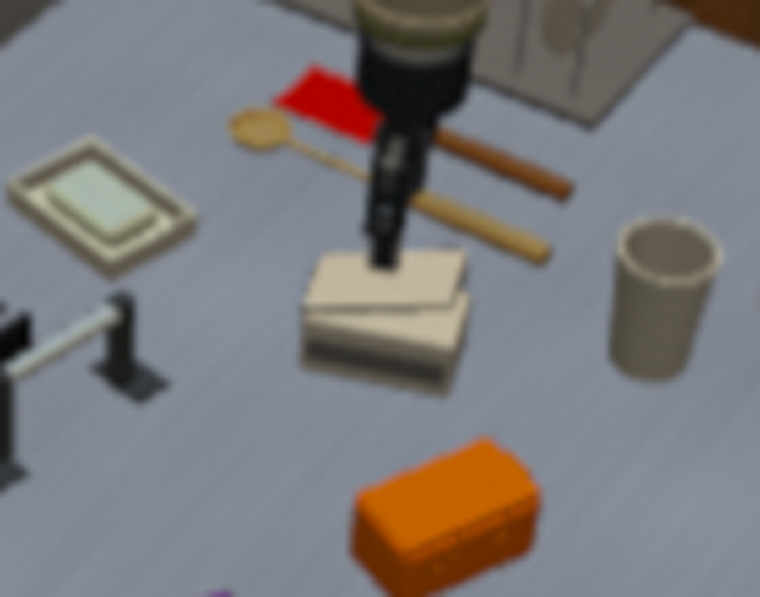

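The fingertip shows at crop (385,265). I'll check that against the projected near-finger position.

```bash
python3 st.py; python3 - <<'E'
from h import *
u=np.array([-.32,.947,0]); c=np.array([.4854,-.2396,.109])
for s in(.0425,.05,-.0425):
  for z in (0,.013):
    q=proj('side',c+u*s+[0,0,z])[0]; print(s,z,((q-[251,119])*[760/140,597/110]).round())
E
```

```text
t 1.65 p [ 0.4868 -0.2401  0.111 ] jawyaw -71.1 tilt 0.12 F [-0.22 -0.46  0.31] q7 -0.95 g 0.994
bridge xy [-0.1038 -0.2118] Falong -0.11
0.0425 0 [380. 276.]
0.0425 0.013 [381. 261.]
0.05 0 [377. 283.]
0.05 0.013 [379. 268.]
-0.0425 0 [405. 200.]
-0.0425 0.013 [406. 185.]
```

It agrees. Descend and grip.

```bash
python3 -m crank '[[[0,0,-0.5,0,0,0,85],[0,0,-0.5,0,0,0,85],[0,0,-0.3,0,0,0,85],[0,0,-0.2,0,0,0,85],[0,0,0,0,0,0,85]]]'; python3 st.py;
```

```text
clock: 2.28
position: [0.4874, -0.2405, 0.0215]
ee_rot: [0.814, -0.581, -0.0, 0.0]
ft_force: [-1.1, 0.8, -0.2]
grip_width: 0.996
t 2.27 p [ 0.4874 -0.2405  0.0215] jawyaw -71.1 tilt 0.01 F [-1.11  0.84 -0.24] q7 -0.99 g 0.996
bridge xy [-0.1031 -0.212 ] Falong -1.26
```

```bash
python3 -m crank '[[[0,0,0,0,0,0,50],[0,0,0,0,0,0,50],[0,0,0,0,0,0,50],[0,0,0,0,0,0,50],[0,0,0,0,0,0,50],[0,0,0,0,0,0,50]]]' 40; python3 st.py
```

```text
clock: 3.02
position: [0.4882, -0.2409, 0.0226]
ee_rot: [0.814, -0.581, 0.001, -0.0]
ft_force: [-1.6, -0.7, 5.9]
grip_width: 0.744
t 3.02 p [ 0.4882 -0.2409  0.0226] jawyaw -71.1 tilt 0.13 F [-1.58 -0.7   5.93] q7 -0.99 g 0.744
bridge xy [-0.1023 -0.2123] Falong -1.4
```

```bash
python3 -m crank '[[[0,0,0.2,0,0,0,50],[0,0,0.3,0,0,0,50],[0,0,0.1,0,0,0,50],[0,0,0,0,0,0,50]]]'; python3 -m crank '[[[0.09,0.43,0,0,0,-0.78,50],[0.09,0.43,0,0,0,-0.78,50],[0.09,0.43,0,0,0,-0.78,50],[0.09,0.43,0,0,0,-0.78,50],[0.09,0.43,0,0,0,-0.78,50],[0.09,0.43,0,0,0,-0.78,50],[0.09,0.43,0,0,0,-0.78,50],[0.09,0.43,0,0,0,-0.78,50]]]';python3 -m crank '[[[0,0,0,0,0,0,50],[0,0,0,0,0,0,50]]]'; python3 st.py;  python3 - <<'E'
from h import *
p,d=manip.camera('side'); np.save('s2.npy',d);u=proj('side',[.55,-.04,.05])[0].astype(int); print(u)
a=p[u[1]-55:u[1]+55,u[0]-70:u[0]+70]; cv2.imwrite('pics/s2.png',cv2.resize(a,(760,597),interpolation=cv2.INTER_CUBIC))
E
```

```text
clock: 3.52
position: [0.4876, -0.2406, 0.058]
ee_rot: [0.814, -0.581, 0.001, -0.0]
ft_force: [-0.1, -0.7, -6.4]
grip_width: 0.744
clock: 4.53
position: [0.5302, -0.0332, 0.0568]
ee_rot: [-0.626, 0.779, 0.0, -0.0]
ft_force: [0.4, 0.5, -6.0]
grip_width: 0.744
clock: 4.78
position: [0.5301, -0.0346, 0.0569]
ee_rot: [-0.627, 0.779, 0.0, -0.001]
ft_force: [-0.1, -0.2, -6.0]
grip_width: 0.741
t 4.78 p [ 0.5301 -0.0346  0.0569] jawyaw -102.3 tilt 0.06 F [-0.07 -0.2  -5.96] q7 -1.91 g 0.741
bridge xy [-0.1049 -0.0018] Falong -0.02
[278 197]
```

View pics/s2.png

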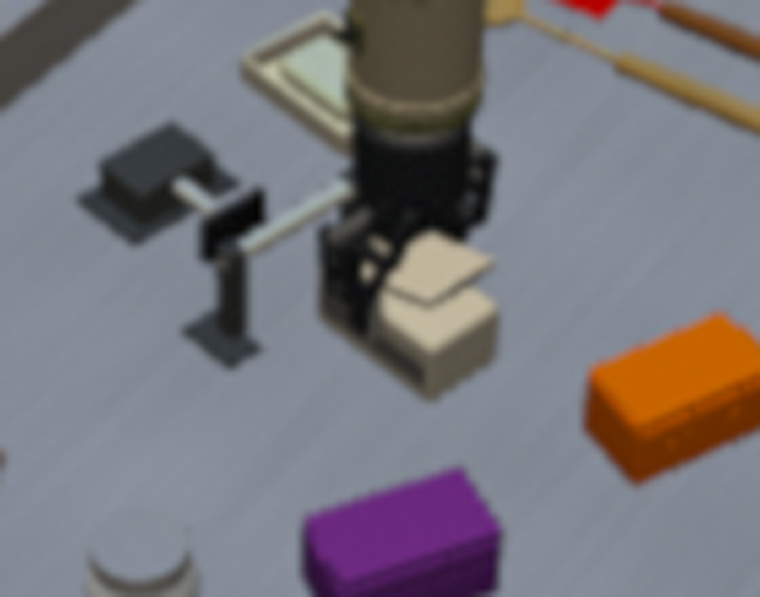

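```bash
python3 -m crank '[[[0,0.03,-0.3,0,0,0,50],[0,0,-0.15,0,0,0,50],[0,0,-0.07,0,0,0,50],[0,0,-0.04,0,0,0,50],[0,0,-0.02,0,0,0,50],[0,0,0,0,0,0,50]]]'; python3 st.py
```

```text
clock: 5.58
position: [0.5308, -0.0322, 0.0228]
ee_rot: [-0.627, 0.779, -0.0, 0.0]
ft_force: [0.3, -0.1, -6.4]
grip_width: 0.742
t 5.58 p [ 0.5308 -0.0322  0.0228] jawyaw -102.3 tilt 0.04 F [ 0.31 -0.1  -6.35] q7 -1.94 g 0.742
bridge xy [-0.1047  0.0006] Falong 0.32
```

```bash
python3 -m crank '[[[0,0,-0.015,0,0,0,50],[0,0,-0.015,0,0,0,50],[0,0,0,0,0,0,50]]]'; python3 st.py
```

```text
clock: 5.95
position: [0.5308, -0.0322, 0.0226]
ee_rot: [-0.627, 0.779, -0.001, -0.0]
ft_force: [-10.8, 0.4, 16.7]
grip_width: 0.741
t 5.95 p [ 0.5308 -0.0322  0.0226] jawyaw -102.3 tilt 0.06 F [-10.75   0.38  16.75] q7 -1.94 g 0.741
bridge xy [-0.1047  0.0007] Falong -10.59
```

It's on the counter, pressing a little. I'll ease up and release.

```bash
python3 -m crank '[[[0,0,0.017,0,0,0,50],[0,0,0,0,0,0,70],[0,0,0,0,0,0,85],[0,0,0,0,0,0,85],[0,0,0,0,0,0,85],[0,0,0,0,0,0,85]]]'; python3 st.py
python3 -m crank '[[[0,0,0.3,0,0,0,85],[0,0,0.6,0,0,0,85],[0,0,0.8,0,0,0,85],[0,0,0.6,0,0,0,85],[0,0,0,0,0,0,85]]]'
```

```text
clock: 6.7
position: [0.5305, -0.0322, 0.0217]
ee_rot: [-0.627, 0.779, -0.0, -0.0]
ft_force: [0.4, -0.3, -0.1]
grip_width: 0.995
t 6.7 p [ 0.5305 -0.0322  0.0217] jawyaw -102.3 tilt 0.0 F [ 0.42 -0.26 -0.13] q7 -1.94 g 0.995
bridge xy [-0.105   0.0006] Falong 0.47
clock: 7.32
position: [0.5325, -0.0321, 0.1641]
ee_rot: [-0.627, 0.779, -0.002, 0.002]
ft_force: [0.1, -0.2, -0.4]
grip_width: 0.996
```

```bash
python3 -m crank '[[[-0.55,0.12,0,0,0,0,85],[-0.55,0.12,0,0,0,0,60],[-0.55,0.12,0,0,0,0,30],[0,0,0,0,0,0,30],[0,0,0,0,0,0,30]]]'; python3 st.py;python3 - <<'E'
from h import *
out=[]
for n in('side','top'):
    p,d=manip.camera(n); W=cloud(n,d); u=proj(n,[.56,-.04,.05])[0].astype(int)
    a=p[u[1]-50:u[1]+50,u[0]-50:u[0]+50]; out.append(cv2.resize(a,(400,400),interpolation=cv2.INTER_CUBIC))
    Q=W.reshape(-1,3); Q=Q[np.isfinite(Q).all(1)]
    d=Q[:,:2]-[.633,-.055]; b=np.c_[d@[.9774,-.2113],d@[.2113,.9774],Q[:,2]]
    t=b[(b[:,0]>-.175)&(b[:,0]<-.03)&(abs(b[:,1])<.06)&(b[:,2]>.03)&(b[:,2]<.1)]
    print(n,len(t),cv2.minAreaRect((t[:,:2]*1000).astype(np.float32)),np.percentile(t,[1,99],axis=0).round(3).tolist())
    print(' plane',np.linalg.lstsq(np.c_[t[t[:,2]>.057][:,:2],np.ones((t[:,2]>.057).sum())],t[t[:,2]>.057][:,2],rcond=None)[0])
cv2.imwrite('pics/b3.png',np.hstack(out))
E
```

```text
clock: 7.95
position: [0.432, -0.0108, 0.1601]
ee_rot: [-0.627, 0.779, -0.0, 0.0]
ft_force: [0.5, -0.5, -0.3]
grip_width: 0.356
t 7.95 p [ 0.432  -0.0108  0.1601] jawyaw -102.3 tilt 0.05 F [ 0.49 -0.52 -0.29] q7 -1.86 g 0.356
bridge xy [-0.2058  0.0008] Falong 0.59
side 605 ((-107.94085693359375, 4.922761917114258), (115.87226104736328, 68.31373596191406), 1.3546507358551025) [[-0.165, -0.027, 0.031], [-0.055, 0.037, 0.09]]
 plane [-0.26087469 -0.02274458  0.04655039]Traceback (most recent call last):
  File "<stdin>", line 9, in <module>
    return _quantile_unchecked(
        a, q, axis, out, overwrite_input, method, keepdims, weights)
    return _ureduce(a,
                    func=_quantile_ureduce_func,
    ...<5 lines>...
                    overwrite_input=overwrite_input,
                    method=method)
    r = func(a, **kwargs)
    result = _quantile(arr,
                       quantiles=q,
    ...<2 lines>...
                       out=out,
                       weights=wgt)
    slices_having_nans = np.isnan(arr[-1, ...])
                                  ~~~^^^^^^^^^
IndexError: index -1 is out of bounds for axis 0 with size 0
```

The side view puts the canister at bridge x = -0.108, y about +2 mm (allowing for the side camera's bias), yaw about 1°, upright. I'll estimate the pad face roughly from the first pictures, then lower the fingers behind the canister.

```bash
python3 - <<'E'
from h import *
for n in('top','side'):
    Q=cloud(n,np.load(n+'0.npy')).reshape(-1,3); Q=Q[np.isfinite(Q).all(1)]
    d=Q[:,:2]-[.633,-.055]; b=np.c_[d@[.9774,-.2113],d@[.2113,.9774],Q[:,2]]
    t=b[(b[:,0]>.01)&(b[:,0]<.11)&(abs(b[:,1])<.03)&(b[:,2]>.02)&(b[:,2]<.05)]
    h,e=np.histogram(t[:,0],bins=np.arange(.01,.112,.006)); print(n,list(zip(e.round(3),h)))
    t=t[(abs(t[:,1])>.01)]; print(np.percentile(t[:,0],[0,5,50,95]))
E
python3 -m crank '[[[0,0,-0.7,0,0,0,30],[0,0,-0.7,0,0,0,30],[0,0,-0.5,0,0,0,30],[0,0,-0.15,0,0,0,30],[0,0,0,0,0,0,30],[0,0,0,0,0,0,30]]]'; python3 st.py
python3 - <<'E'
from h import *
p,d=manip.camera('side'); u=proj('side',[.53,-.04,.05])[0].astype(int)
a=p[u[1]-55:u[1]+55,u[0]-70:u[0]+70]; cv2.imwrite('pics/s4.png',cv2.resize(a,(760,597),interpolation=cv2.INTER_CUBIC))
E
```

```text
top [(np.float64(0.01), np.int64(0)), (np.float64(0.016), np.int64(0)), (np.float64(0.022), np.int64(0)), (np.float64(0.028), np.int64(0)), (np.float64(0.034), np.int64(0)), (np.float64(0.04), np.int64(0)), (np.float64(0.046), np.int64(0)), (np.float64(0.052), np.int64(0)), (np.float64(0.058), np.int64(44)), (np.float64(0.064), np.int64(28)), (np.float64(0.07), np.int64(5)), (np.float64(0.076), np.int64(11)), (np.float64(0.082), np.int64(5)), (np.float64(0.088), np.int64(7)), (np.float64(0.094), np.int64(6)), (np.float64(0.1), np.int64(3))]
[0.05874784 0.05975019 0.06235377 0.0696164 ]
side [(np.float64(0.01), np.int64(0)), (np.float64(0.016), np.int64(0)), (np.float64(0.022), np.int64(0)), (np.float64(0.028), np.int64(0)), (np.float64(0.034), np.int64(0)), (np.float64(0.04), np.int64(0)), (np.float64(0.046), np.int64(0)), (np.float64(0.052), np.int64(16)), (np.float64(0.058), np.int64(39)), (np.float64(0.064), np.int64(15)), (np.float64(0.07), np.int64(2)), (np.float64(0.076), np.int64(2)), (np.float64(0.082), np.int64(3)), (np.float64(0.088), np.int64(5)), (np.float64(0.094), np.int64(3)), (np.float64(0.1), np.int64(5))]
[0.05323856 0.05583161 0.06170357 0.07051615]
clock: 8.8
position: [0.4325, -0.0106, 0.0379]
ee_rot: [-0.627, 0.779, -0.001, 0.001]
ft_force: [-0.0, 0.3, 0.1]
grip_width: 0.349
t 8.8 p [ 0.4325 -0.0106  0.0379] jawyaw -102.3 tilt 0.1 F [-0.02  0.31  0.07] q7 -1.94 g 0.349
bridge xy [-0.2053  0.001 ] Falong -0.09
```

View pics/s4.png

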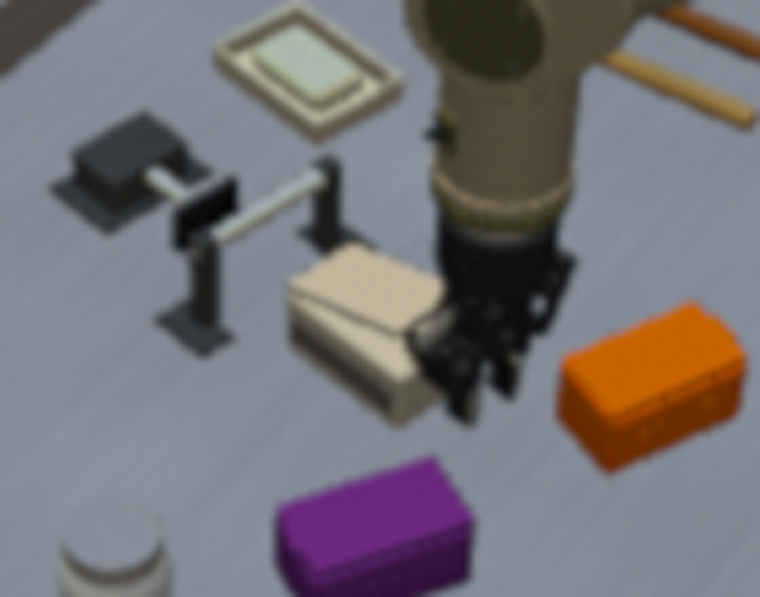

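The fingers at crop (490,390) stand clear behind the canister. The camera puts the pad face at about x = 0.057, which feel will confirm. I'll approach the rear face.

```bash
python3 -m crank '[[[0.1,-0.02,0,0,0,0,30],[0.1,-0.022,0,0,0,0,30],[0.1,-0.022,0,0,0,0,30],[0.08,-0.018,0,0,0,0,30]]]'; python3 st.py
python3 -m crank '[[[0.05,-0.011,0,0,0,0,30],[0.05,-0.011,0,0,0,0,30],[0.05,-0.011,0,0,0,0,30]]]'; python3 st.py
python3 -m crank '[[[0.05,-0.011,0,0,0,0,30],[0.05,-0.011,0,0,0,0,30],[0.05,-0.011,0,0,0,0,30]]]'; python3 st.py
```

```text
clock: 9.35
position: [0.4548, -0.0156, 0.0368]
ee_rot: [-0.627, 0.779, -0.0, 0.0]
ft_force: [-0.7, 0.2, -0.2]
grip_width: 0.348
t 9.35 p [ 0.4548 -0.0156  0.0368] jawyaw -102.3 tilt 0.0 F [-0.67  0.15 -0.24] q7 -1.94 g 0.348
bridge xy [-0.1825  0.0008] Falong -0.68
clock: 9.72
position: [0.4634, -0.0175, 0.0367]
ee_rot: [-0.627, 0.779, -0.0, -0.0]
ft_force: [-0.6, 0.2, -0.1]
grip_width: 0.349
t 9.72 p [ 0.4634 -0.0175  0.0367] jawyaw -102.3 tilt 0.01 F [-0.57  0.17 -0.1 ] q7 -1.94 g 0.349
bridge xy [-0.1737  0.0008] Falong -0.6
clock: 10.1
position: [0.4711, -0.0193, 0.0365]
ee_rot: [-0.627, 0.779, 0.001, -0.001]
ft_force: [-6.8, 1.5, 4.7]
grip_width: 0.351
t 10.1 p [ 0.4711 -0.0193  0.0365] jawyaw -102.3 tilt 0.16 F [-6.8   1.55  4.72] q7 -1.94 g 0.351
bridge xy [-0.1658  0.0007] Falong -6.97
```

```bash
for i in 1; do python3 -m crank '[[[0.05,-0.011,0,0,0,0,30],[0.05,-0.011,0,0,0,0,30],[0.05,-0.011,0,0,0,0,30],[0.05,-0.011,0,0,0,0,30]]]'; python3 st.py; done
python3 -m crank '[[[0.05,-0.011,0,0,0,0,30],[0.05,-0.011,0,0,0,0,30],[0.05,-0.011,0,0,0,0,30],[0.05,-0.011,0,0,0,0,30]]]'; python3 st.py
python3 - <<'E'
from h import *
p,d=manip.camera('side'); u=proj('side',[.56,-.04,.05])[0].astype(int)
a=p[u[1]-55:u[1]+55,u[0]-70:u[0]+70]; cv2.imwrite('pics/s5.png',cv2.resize(a,(760,597),interpolation=cv2.INTER_CUBIC))
E
```

```text
clock: 10.6
position: [0.4832, -0.0218, 0.0365]
ee_rot: [-0.627, 0.779, 0.001, -0.001]
ft_force: [-6.3, 1.5, 5.0]
grip_width: 0.349
t 10.6 p [ 0.4832 -0.0218  0.0365] jawyaw -102.3 tilt 0.16 F [-6.33  1.48  5.01] q7 -1.94 g 0.349
bridge xy [-0.1535  0.0008] Falong -6.5
clock: 11.1
position: [0.4952, -0.0245, 0.0365]
ee_rot: [-0.627, 0.779, 0.001, -0.001]
ft_force: [-6.8, 1.2, 5.4]
grip_width: 0.351
t 11.1 p [ 0.4952 -0.0245  0.0365] jawyaw -102.3 tilt 0.16 F [-6.76  1.25  5.41] q7 -1.94 g 0.351
bridge xy [-0.1412  0.0007] Falong -6.87
```

View pics/s5.png

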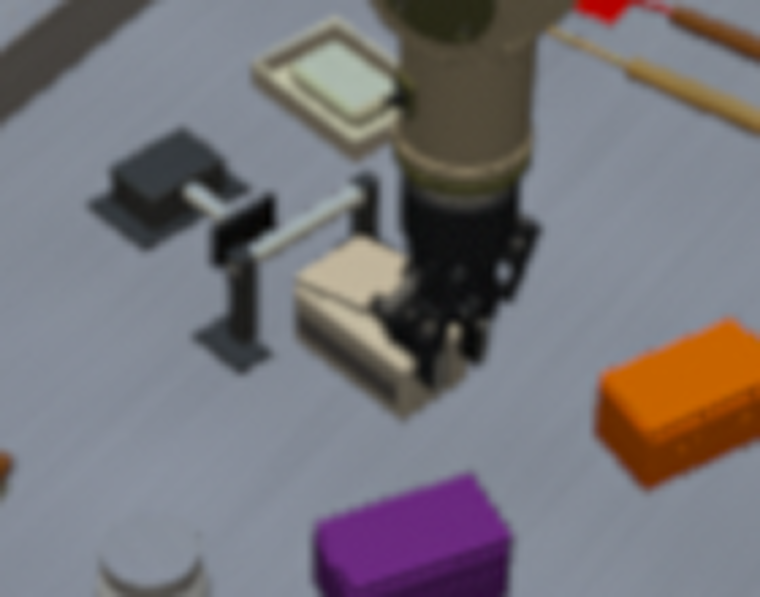

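```bash
python3 -m crank '[[[0.05,-0.011,0,0,0,0,30],[0.05,-0.011,0,0,0,0,30],[0.05,-0.011,0,0,0,0,30],[0.05,-0.011,0,0,0,0,30]]]'; python3 st.py
python3 -m crank '[[[0.05,-0.011,0,0,0,0,30],[0.05,-0.011,0,0,0,0,30],[0.05,-0.011,0,0,0,0,30],[0.05,-0.011,0,0,0,0,30]]]'; python3 st.py
python3 - <<'E'
from h import *
p,d=manip.camera('side'); u=proj('side',[.56,-.04,.05])[0].astype(int)
a=p[u[1]-55:u[1]+55,u[0]-70:u[0]+70]; cv2.imwrite('pics/s6.png',cv2.resize(a,(760,597),interpolation=cv2.INTER_CUBIC))
E
```

```text
clock: 11.65
position: [0.5074, -0.0272, 0.0364]
ee_rot: [-0.627, 0.779, 0.001, -0.001]
ft_force: [-5.2, 2.2, 3.4]
grip_width: 0.352
t 11.65 p [ 0.5074 -0.0272  0.0364] jawyaw -102.3 tilt 0.13 F [-5.16  2.2   3.42] q7 -1.93 g 0.352
bridge xy [-0.1287  0.0006] Falong -5.51
clock: 12.15
position: [0.5194, -0.0298, 0.0364]
ee_rot: [-0.627, 0.779, 0.001, -0.001]
ft_force: [-6.1, 1.4, 2.7]
grip_width: 0.352
t 12.15 p [ 0.5194 -0.0298  0.0364] jawyaw -102.3 tilt 0.13 F [-6.15  1.4   2.73] q7 -1.93 g 0.352
bridge xy [-0.1164  0.0006] Falong -6.3
```

View pics/s6.png

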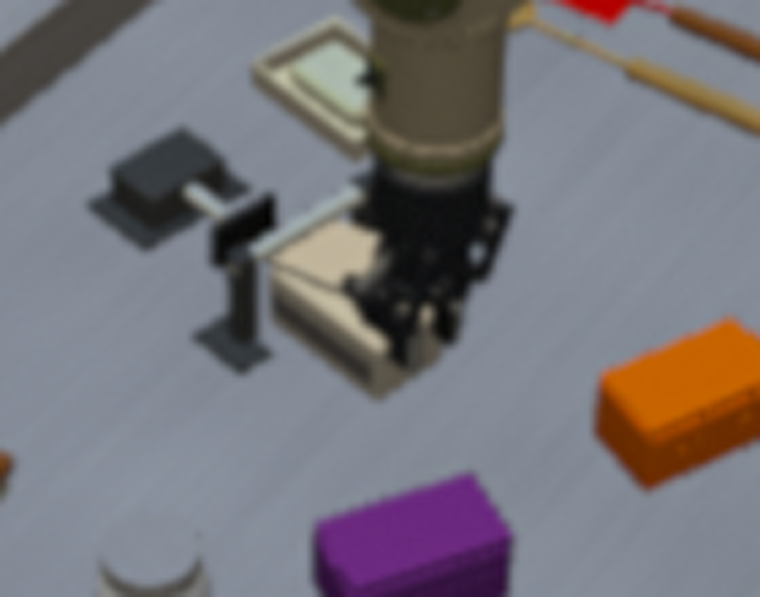

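The hinge end is entering under the bar at (275,262), still square. I'll continue in smaller bites.

```bash
python3 -m crank '[[[0.05,-0.011,0,0,0,0,30],[0.05,-0.011,0,0,0,0,30],[0.05,-0.011,0,0,0,0,30],[0.05,-0.011,0,0,0,0,30]]]'; python3 st.py
python3 -m crank '[[[0.04,-0.009,0,0,0,0,30],[0.04,-0.009,0,0,0,0,30],[0.04,-0.008,0,0,0,0,30],[0.04,-0.009,0,0,0,0,30]]]'; python3 st.py
python3 -m crank '[[[0.04,-0.009,0,0,0,0,30],[0.04,-0.009,0,0,0,0,30],[0.04,-0.008,0,0,0,0,30],[0.04,-0.009,0,0,0,0,30]]]'; python3 st.py
python3 - <<'E'
from h import *
p,d=manip.camera('side'); u=proj('side',[.58,-.04,.05])[0].astype(int)
a=p[u[1]-55:u[1]+55,u[0]-70:u[0]+70]; cv2.imwrite('pics/s7.png',cv2.resize(a,(760,597),interpolation=cv2.INTER_CUBIC))
E
```

```text
clock: 12.7
position: [0.5321, -0.0327, 0.0364]
ee_rot: [-0.627, 0.779, 0.0, -0.0]
ft_force: [-5.1, 0.5, 0.0]
grip_width: 0.352
t 12.7 p [ 0.5321 -0.0327  0.0364] jawyaw -102.3 tilt 0.06 F [-5.15  0.54  0.03] q7 -1.93 g 0.352
bridge xy [-0.1034  0.0005] Falong -5.15
clock: 13.2
position: [0.5418, -0.0348, 0.0365]
ee_rot: [-0.627, 0.779, 0.0, -0.0]
ft_force: [-4.1, 0.9, -2.1]
grip_width: 0.346
t 13.2 p [ 0.5418 -0.0348  0.0365] jawyaw -102.3 tilt 0.04 F [-4.05  0.94 -2.1 ] q7 -1.93 g 0.346
bridge xy [-0.0934  0.0005] Falong -4.16
clock: 13.7
position: [0.5517, -0.037, 0.0368]
ee_rot: [-0.627, 0.779, -0.0, -0.0]
ft_force: [-3.3, 1.8, -1.6]
grip_width: 0.35
t 13.7 p [ 0.5517 -0.037   0.0368] jawyaw -102.3 tilt 0.01 F [-3.32  1.83 -1.56] q7 -1.93 g 0.35
bridge xy [-0.0833  0.0005] Falong -3.63
```

View pics/s7.png

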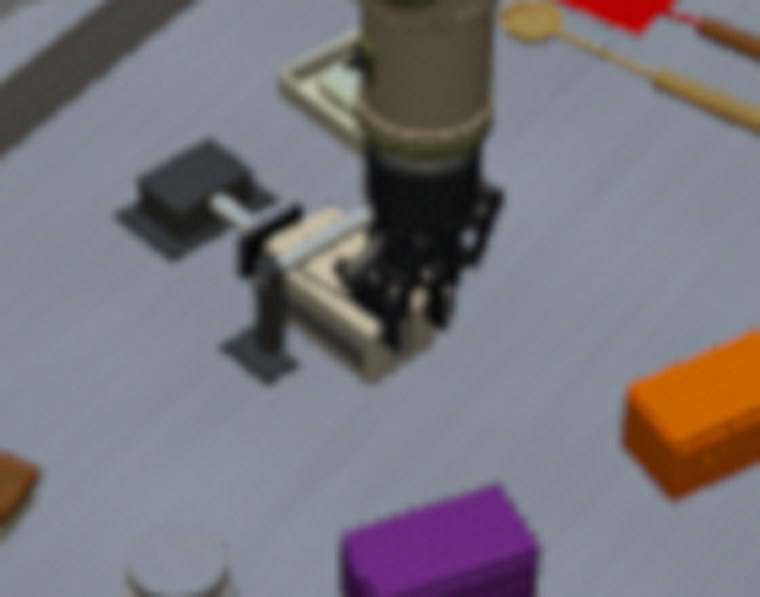

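Lid going down, still square. The stop is expected within 1–2 cm, so I'm going to 1 mm rows.

```bash
python3 -m crank '[[[0.016,-0.0035,0,0,0,0,30],[0.016,-0.0035,0,0,0,0,30],[0.016,-0.0035,0,0,0,0,30],[0.016,-0.0035,0,0,0,0,30],[0.016,-0.0035,0,0,0,0,30]]]'; python3 st.py
```

```text
clock: 14.38
position: [0.5564, -0.0379, 0.0368]
ee_rot: [-0.627, 0.779, -0.0, -0.0]
ft_force: [-3.9, 1.8, 0.6]
grip_width: 0.353
t 14.38 p [ 0.5564 -0.0379  0.0368] jawyaw -102.3 tilt 0.0 F [-3.94  1.78  0.58] q7 -1.93 g 0.353
bridge xy [-0.0785  0.0005] Falong -4.23
```

```bash
python3 -m crank '[[[0.016,-0.0035,0,0,0,0,30],[0.016,-0.0035,0,0,0,0,30],[0.016,-0.0035,0,0,0,0,30]]]'; python3 st.py
```

```text
clock: 14.75
position: [0.5592, -0.0386, 0.0368]
ee_rot: [-0.627, 0.779, -0.0, -0.0]
ft_force: [-5.6, 0.4, 0.9]
grip_width: 0.357
t 14.75 p [ 0.5592 -0.0386  0.0368] jawyaw -102.3 tilt 0.0 F [-5.57  0.38  0.94] q7 -1.93 g 0.357
bridge xy [-0.0756  0.0005] Falong -5.52
```

```bash
python3 -m crank '[[[0.016,-0.0035,0,0,0,0,30],[0.016,-0.0035,0,0,0,0,30]]]'; python3 st.py
```

```text
clock: 15.0
position: [0.5612, -0.039, 0.0368]
ee_rot: [-0.627, 0.779, -0.0, -0.0]
ft_force: [-4.3, 1.1, 0.4]
grip_width: 0.351
t 15.0 p [ 0.5612 -0.039   0.0368] jawyaw -102.3 tilt 0.01 F [-4.31  1.1   0.44] q7 -1.93 g 0.351
bridge xy [-0.0736  0.0004] Falong -4.44
```

Drag is about 4.4 N, with no stop yet.

```bash
python3 -m crank '[[[0.016,-0.0035,0,0,0,0,30],[0.016,-0.0035,0,0,0,0,30]]]'; python3 st.py
```

```text
clock: 15.25
position: [0.5631, -0.0394, 0.0368]
ee_rot: [-0.627, 0.779, -0.0, -0.0]
ft_force: [-4.3, 0.6, 1.0]
grip_width: 0.351
t 15.25 p [ 0.5631 -0.0394  0.0368] jawyaw -102.3 tilt 0.01 F [-4.26  0.62  0.97] q7 -1.92 g 0.351
bridge xy [-0.0716  0.0005] Falong -4.3
```

```bash
python3 -m crank '[[[0.016,-0.0035,0,0,0,0,30],[0.016,-0.0035,0,0,0,0,30]]]'; python3 st.py
```

```text
clock: 15.5
position: [0.565, -0.0399, 0.0368]
ee_rot: [-0.627, 0.779, -0.0, -0.0]
ft_force: [-5.1, 0.7, 0.7]
grip_width: 0.35
t 15.5 p [ 0.565  -0.0399  0.0368] jawyaw -102.3 tilt 0.01 F [-5.09  0.7   0.72] q7 -1.92 g 0.35
bridge xy [-0.0696  0.0004] Falong -5.13
```

```bash
python3 -m crank '[[[0.016,-0.0035,0,0,0,0,30]]]'; python3 st.py
```

```text
clock: 15.62
position: [0.566, -0.0401, 0.0368]
ee_rot: [-0.627, 0.779, -0.0, -0.0]
ft_force: [-4.4, 0.4, 1.1]
grip_width: 0.351
t 15.62 p [ 0.566  -0.0401  0.0368] jawyaw -102.3 tilt 0.01 F [-4.4   0.37  1.07] q7 -1.92 g 0.351
bridge xy [-0.0686  0.0005] Falong -4.38
```

```bash
python3 -m crank '[[[0.016,-0.0035,0,0,0,0,30],[0.016,-0.0035,0,0,0,0,30]]]'; python3 st.py
```

```text
clock: 15.88
position: [0.5679, -0.0405, 0.0368]
ee_rot: [-0.627, 0.779, -0.0, 0.0]
ft_force: [-5.3, 1.3, 0.6]
grip_width: 0.356
t 15.88 p [ 0.5679 -0.0405  0.0368] jawyaw -102.3 tilt 0.01 F [-5.25  1.26  0.56] q7 -1.92 g 0.356
bridge xy [-0.0667  0.0005] Falong -5.4
```

```bash
python3 -m crank '[[[0.016,-0.0035,0,0,0,0,30]]]'; python3 st.py
```

```text
clock: 16.0
position: [0.5689, -0.0407, 0.0368]
ee_rot: [-0.627, 0.779, -0.0, -0.0]
ft_force: [-4.7, 0.8, 1.5]
grip_width: 0.348
t 16.0 p [ 0.5689 -0.0407  0.0368] jawyaw -102.3 tilt 0.01 F [-4.74  0.79  1.48] q7 -1.92 g 0.348
bridge xy [-0.0657  0.0004] Falong -4.8
```

```bash
python3 -m crank '[[[0.016,-0.0035,0,0,0,0,30]]]'; python3 st.py
```

```text
clock: 16.12
position: [0.5699, -0.0409, 0.0368]
ee_rot: [-0.627, 0.779, -0.0, -0.0]
ft_force: [-4.9, 1.8, 0.0]
grip_width: 0.355
t 16.12 p [ 0.5699 -0.0409  0.0368] jawyaw -102.3 tilt 0.01 F [-4.86  1.76  0.03] q7 -1.92 g 0.355
bridge xy [-0.0647  0.0004] Falong -5.13
```

```bash
python3 -m crank '[[[0.016,-0.0035,0,0,0,0,30]]]'; python3 st.py
```

```text
clock: 16.25
position: [0.5708, -0.0411, 0.0368]
ee_rot: [-0.627, 0.779, -0.0, -0.0]
ft_force: [-5.0, 1.4, 1.1]
grip_width: 0.35
t 16.25 p [ 0.5708 -0.0411  0.0368] jawyaw -102.3 tilt 0.0 F [-5.04  1.36  1.1 ] q7 -1.92 g 0.35
bridge xy [-0.0637  0.0004] Falong -5.21
```

```bash
python3 -m crank '[[[0.016,-0.0035,0,0,0,0,30]]]'; python3 st.py
```

```text
clock: 16.38
position: [0.5718, -0.0413, 0.0368]
ee_rot: [-0.627, 0.779, -0.0, -0.0]
ft_force: [-4.2, 0.8, 1.5]
grip_width: 0.348
t 16.38 p [ 0.5718 -0.0413  0.0368] jawyaw -102.3 tilt 0.01 F [-4.24  0.82  1.48] q7 -1.92 g 0.348
bridge xy [-0.0627  0.0004] Falong -4.32
```

```bash
python3 - <<'E'
from h import *
p,d=manip.camera('side'); u=proj('side',[.6,-.04,.05])[0].astype(int)
a=p[u[1]-55:u[1]+55,u[0]-70:u[0]+70]; cv2.imwrite('pics/s8.png',cv2.resize(a,(760,597),interpolation=cv2.INTER_CUBIC))
E
```

```text
(no output)
```

View pics/s8.png

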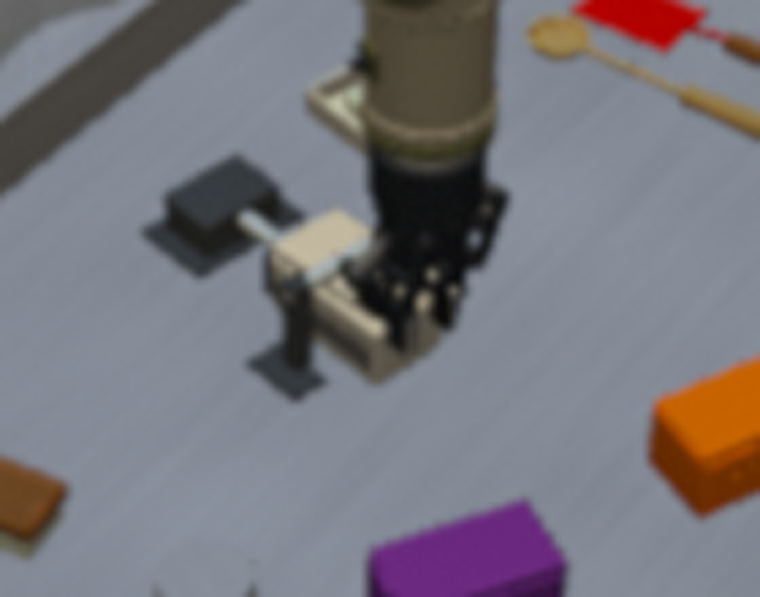

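The hinge end at (275,245) is close to the pad. On with 1 mm steps.

```bash
python3 -m crank '[[[0.016,-0.0035,0,0,0,0,30]]]'; python3 st.py
```

```text
clock: 16.55
position: [0.5726, -0.0415, 0.0368]
ee_rot: [-0.627, 0.779, -0.0, -0.0]
ft_force: [-5.4, 0.7, 1.5]
grip_width: 0.346
t 16.55 p [ 0.5726 -0.0415  0.0368] jawyaw -102.3 tilt 0.01 F [-5.36  0.7   1.48] q7 -1.92 g 0.346
bridge xy [-0.0618  0.0004] Falong -5.38
```

```bash
python3 -m crank '[[[0.016,-0.0035,0,0,0,0,30]]]'; python3 st.py
```

```text
clock: 16.68
position: [0.5733, -0.0416, 0.0368]
ee_rot: [-0.627, 0.779, 0.0, -0.0]
ft_force: [-8.9, 2.0, 4.5]
grip_width: 0.354
t 16.68 p [ 0.5733 -0.0416  0.0368] jawyaw -102.3 tilt 0.04 F [-8.94  2.    4.48] q7 -1.92 g 0.354
bridge xy [-0.0611  0.0005] Falong -9.16
```

```bash
python3 -m crank '[[[0.016,-0.0035,0,0,0,0,30]]]'; python3 st.py
```

```text
clock: 16.8
position: [0.5738, -0.0416, 0.0368]
ee_rot: [-0.627, 0.779, 0.001, -0.001]
ft_force: [-11.7, 2.1, 6.9]
grip_width: 0.352
t 16.8 p [ 0.5738 -0.0416  0.0368] jawyaw -102.3 tilt 0.11 F [-11.66   2.14   6.88] q7 -1.92 g 0.352
bridge xy [-0.0607  0.0006] Falong -11.85
```

Contact: the force rose from 5 to about 12 N, so roughly 6 N is on the stop. Hold half a second.

```bash
python3 -m crank '[[[0,0,0,0,0,0,30],[0,0,0,0,0,0,30]]]'; python3 st.py; python3 -m crank '[[[0,0,0,0,0,0,30],[0,0,0,0,0,0,30],[0,0,0,0,0,0,30]]]'; python3 st.py
```

```text
clock: 17.05
position: [0.5738, -0.0417, 0.0368]
ee_rot: [-0.627, 0.779, 0.001, -0.001]
ft_force: [-9.9, 2.0, 4.8]
grip_width: 0.353
t 17.05 p [ 0.5738 -0.0417  0.0368] jawyaw -102.3 tilt 0.1 F [-9.89  1.95  4.77] q7 -1.92 g 0.353
bridge xy [-0.0607  0.0005] Falong -10.08
clock: 17.42
position: [0.5738, -0.0416, 0.0368]
ee_rot: [-0.627, 0.779, 0.001, -0.001]
ft_force: [-8.6, 1.4, 4.6]
grip_width: 0.353
t 17.43 p [ 0.5738 -0.0416  0.0368] jawyaw -102.3 tilt 0.09 F [-8.64  1.44  4.63] q7 -1.92 g 0.353
bridge xy [-0.0607  0.0005] Falong -8.75
```

```bash
python3 -m crank '[[[0.012,-0.0026,0,0,0,0,30],[0,0,0,0,0,0,30]]]'; python3 st.py; python3 -m crank '[[[0,0,0,0,0,0,30],[0,0,0,0,0,0,30]]]'; python3 st.py
```

```text
clock: 17.68
position: [0.5741, -0.0417, 0.0368]
ee_rot: [-0.627, 0.779, 0.001, -0.001]
ft_force: [-11.0, 3.2, 7.2]
grip_width: 0.353
t 17.68 p [ 0.5741 -0.0417  0.0368] jawyaw -102.3 tilt 0.15 F [-10.96   3.16   7.17] q7 -1.92 g 0.353
bridge xy [-0.0604  0.0006] Falong -11.39
clock: 17.92
position: [0.5741, -0.0417, 0.0368]
ee_rot: [-0.627, 0.779, 0.001, -0.001]
ft_force: [-11.5, 2.3, 8.0]
grip_width: 0.352
t 17.93 p [ 0.5741 -0.0417  0.0368] jawyaw -102.3 tilt 0.14 F [-11.52   2.27   7.98] q7 -1.92 g 0.352
bridge xy [-0.0604  0.0006] Falong -11.74
```

The downward rub (Fz 8 N) adds drag. I'll relieve it by raising the hand slightly.

```bash
python3 -m crank '[[[0,0,0.008,0,0,0,30],[0,0,0,0,0,0,30]]]'; python3 st.py; python3 -m crank '[[[0,0,0.008,0,0,0,30],[0,0,0,0,0,0,30]]]'; python3 st.py
```

```text
clock: 18.18
position: [0.5742, -0.0417, 0.0368]
ee_rot: [-0.627, 0.779, 0.001, -0.001]
ft_force: [-9.7, 2.5, 2.0]
grip_width: 0.356
t 18.18 p [ 0.5742 -0.0417  0.0368] jawyaw -102.3 tilt 0.14 F [-9.71  2.48  2.04] q7 -1.92 g 0.356
bridge xy [-0.0603  0.0005] Falong -10.01
clock: 18.42
position: [0.5743, -0.0418, 0.0371]
ee_rot: [-0.627, 0.779, 0.001, -0.001]
ft_force: [-6.0, 2.5, -1.8]
grip_width: 0.354
t 18.43 p [ 0.5743 -0.0418  0.0371] jawyaw -102.3 tilt 0.13 F [-5.99  2.47 -1.84] q7 -1.92 g 0.354
bridge xy [-0.0602  0.0005] Falong -6.38
```

```bash
python3 -m crank '[[[0.012,-0.0026,0,0,0,0,30],[0,0,0,0,0,0,30]]]'; python3 st.py
```

```text
clock: 18.68
position: [0.5747, -0.0418, 0.0369]
ee_rot: [-0.627, 0.779, 0.001, -0.001]
ft_force: [-8.9, 2.7, -1.2]
grip_width: 0.355
t 18.68 p [ 0.5747 -0.0418  0.0369] jawyaw -102.3 tilt 0.17 F [-8.94  2.72 -1.16] q7 -1.92 g 0.355
bridge xy [-0.0598  0.0005] Falong -9.31
```

```bash
python3 -m crank '[[[0.012,-0.0026,0,0,0,0,30],[0,0,0,0,0,0,30]]]'; python3 st.py
```

```text
clock: 18.92
position: [0.575, -0.0419, 0.0369]
ee_rot: [-0.627, 0.779, 0.001, -0.001]
ft_force: [-10.3, 2.7, 0.6]
grip_width: 0.352
t 18.93 p [ 0.575  -0.0419  0.0369] jawyaw -102.3 tilt 0.22 F [-10.34   2.67   0.62] q7 -1.92 g 0.352
bridge xy [-0.0595  0.0006] Falong -10.67
```

Travel since contact is about 2 mm (about 6 N at the pad), and 10.7 N minus about 4.7 N drag is also 6 N. They agree, so hold 0.6 s.

```bash
python3 -m crank '[[[0,0,0,0,0,0,30],[0,0,0,0,0,0,30],[0,0,0,0,0,0,30],[0,0,0,0,0,0,30],[0,0,0,0,0,0,30]]]'; python3 st.py
python3 - <<'E'
from h import *
p,d=manip.camera('side'); u=proj('side',[.6,-.04,.05])[0].astype(int)
a=p[u[1]-55:u[1]+55,u[0]-70:u[0]+70]; cv2.imwrite('pics/s9.png',cv2.resize(a,(760,597),interpolation=cv2.INTER_CUBIC))
E
```

```text
clock: 19.55
position: [0.5749, -0.0418, 0.0368]
ee_rot: [-0.627, 0.779, 0.001, -0.001]
ft_force: [-10.6, 3.0, 0.3]
grip_width: 0.355
t 19.55 p [ 0.5749 -0.0418  0.0368] jawyaw -102.3 tilt 0.22 F [-10.55   2.99   0.34] q7 -1.92 g 0.355
bridge xy [-0.0595  0.0006] Falong -10.94
```

View pics/s9.png

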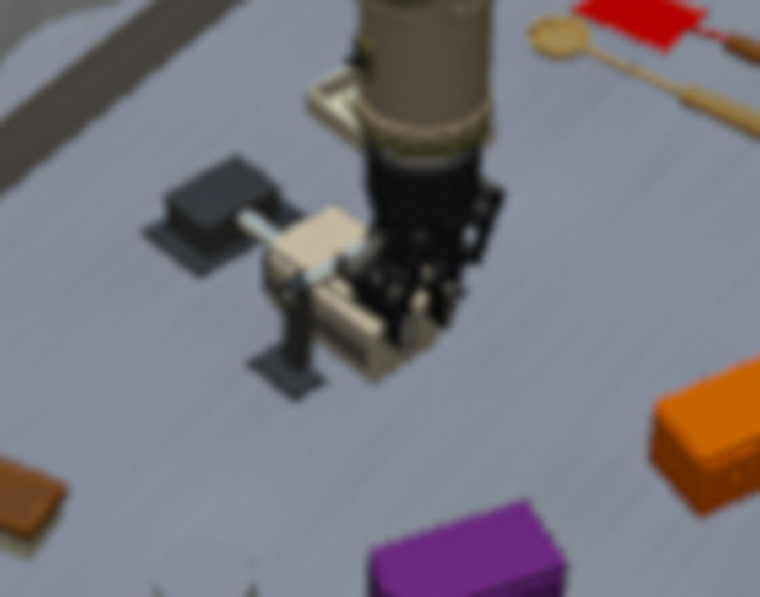

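It held steady at 10.9 N with the canister square and flat. Now retreat backwards, then up and well aside for a clear look.

```bash
python3 -m crank '[[[-0.016,0.0035,0,0,0,0,30],[-0.016,0.0035,0,0,0,0,30],[-0.03,0.0065,0,0,0,0,30],[-0.1,0.022,0,0,0,0,30],[-0.3,0.065,0,0,0,0,30],[-0.4,0.086,0,0,0,0,30],[0,0,0,0,0,0,30]]]'; python3 st.py
python3 -m crank '[[[-0.1,0,0.4,0,0,0,30],[0,0,0.7,0,0,0,30],[0,0,0.8,0,0,0,30],[-0.3,-0.6,0.2,0,0,0,30],[-0.3,-0.8,0,0,0,0,30],[-0.3,-0.8,0,0,0,0,30],[-0.1,-0.8,0,0,0,0,30],[0,-0.6,0,0,0,0,30]]]';python3 -m crank '[[[0,0,0,0,0,0,30]]]'; python3 st.py
python3 - <<'E'
from h import *
out=[]
for n in('side','top'):
    p,d=manip.camera(n); W=cloud(n,d); u=proj(n,[.62,-.05,.05])[0].astype(int)
    cv2.imwrite(f'pics/{n}F.png',p)
    a=p[u[1]-50:u[1]+50,u[0]-50:u[0]+50]; out.append(cv2.resize(a,(400,400),interpolation=cv2.INTER_CUBIC))
    Q=W.reshape(-1,3); Q=Q[np.isfinite(Q).all(1)]
    d=Q[:,:2]-[.633,-.055]; b=np.c_[d@[.9774,-.2113],d@[.2113,.9774],Q[:,2]]
    t=b[(b[:,0]>-.09)&(b[:,0]<-.015)&(abs(b[:,1])<.045)&(b[:,2]>.055)&(b[:,2]<.1)]
    print(n,len(t),np.percentile(t,[1,99],axis=0).round(3).tolist() if len(t) else '')
    if len(t)>20:
        print(' plane',np.linalg.lstsq(np.c_[t[:,:2],np.ones(len(t))],t[:,2],rcond=None)[0],cv2.minAreaRect((t[:,:2]*1000).astype(np.float32)))
cv2.imwrite('pics/bF.png',np.hstack(out))
E
```

```text
clock: 20.48
position: [0.5242, -0.0311, 0.0381]
ee_rot: [-0.628, 0.779, -0.0, 0.0]
ft_force: [-0.0, -0.4, 0.9]
grip_width: 0.353
t 20.48 p [ 0.5242 -0.0311  0.0381] jawyaw -102.3 tilt 0.04 F [-0.03 -0.37  0.86] q7 -1.93 g 0.353
bridge xy [-0.1114  0.0004] Falong 0.05
clock: 21.48
position: [0.4589, -0.2502, 0.1645]
ee_rot: [-0.627, 0.779, -0.001, 0.0]
ft_force: [-0.1, 0.5, 0.4]
grip_width: 0.35
clock: 21.6
position: [0.4588, -0.2507, 0.164]
ee_rot: [-0.625, 0.78, -0.001, -0.0]
ft_force: [0.5, 1.3, 0.5]
grip_width: 0.351
t 21.6 p [ 0.4588 -0.2507  0.164 ] jawyaw -102.6 tilt 0.1 F [0.45 1.33 0.52] q7 -1.41 g 0.351
bridge xy [-0.1289 -0.2281] Falong 0.16
side 119 [[-0.052, -0.026, 0.056], [-0.016, 0.033, 0.072]]
 plane [-0.01603682 -0.00887849  0.06433005] ((-34.17784881591797, 2.7995052337646484), (37.26386260986328, 61.74555969238281), 1.7683898210525513)
top 175 [[-0.049, -0.029, 0.059], [-0.016, 0.029, 0.073]]
 plane [-0.05150798  0.00045415  0.06430728] ((-32.53202438354492, 0.24706268310546875), (59.907047271728516, 34.374755859375), 89.14490509033203)
```

View pics/bF.png

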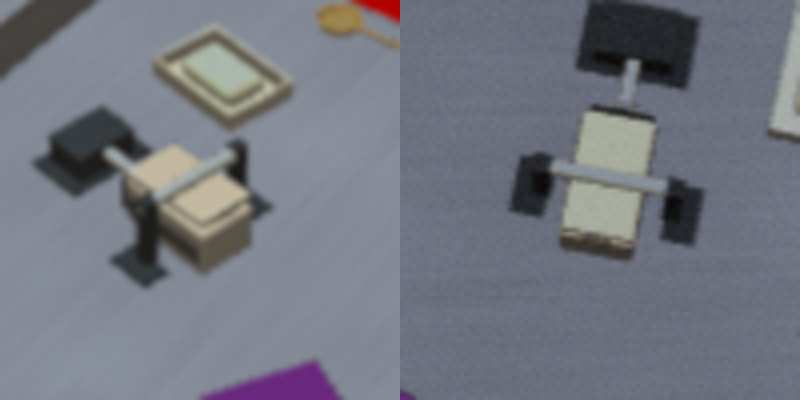

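The canister sits square under the bar: rear edge at bridge x ≈ -0.051, so origin ≈ +0.003, with y ≈ 0 to +3 mm. The lid is down at about 0.05 rad, the hinge end meets the pad at right-crop (620,112), and the arm is clear. Handing in.

```bash
python3 -c "
from workcell import manip
print(manip.hand_in())"
```

```text
the job is handed in; nothing more can be done
None
```

The canister is standing under the bar with its lid held down, hinge end at the rubber stop, and I handed the job in at about 21.6 s of the 72 s allowed. `hand_in` reports no verdict, so the result rests on my own checks.

**What I did:** I gripped the white canister across its 64 mm sides and set it down square about 105 mm before the bar. I then slid it under with two fingers behind it, the TCP about 37 mm above the counter. The stop was found by feel, with the pad face at about 57 mm beyond the bar, and I leaned on it for about 0.6 s before backing off.

**Last checks:**
- **Position:** the origin is about 3 mm beyond the bar. It is 0 to 3 mm off the lane's middle and within about 2° of its direction.
- **Lid:** down at about 0.05 rad by the top camera and about 0.02 by the side camera, so they disagree slightly. Both are well under the 0.17 limit.
- **Arm:** clear of everything, and nothing in the way was touched. I did not measure the other things' positions again.

**Less certain:**
- **Lean on the stop:** about 6 N is inferred, from 10.9 N at the hand less about 4.7 N of sliding drag. The pad's roughly 2 mm of give also points to 6 N.
- **First touch:** the hand force peaked at 11.9 N, partly extra drag from the fingers rubbing down, which I eased by raising the hand slightly.
- **Set-down:** the canister was briefly pressed on the counter with about 17 N before I released it.
- **Camera bias:** the side camera reads 3 to 4 mm off from the top one in y.

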